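# Gather the red caps in the blue corner of the tote

### The job

Put the two stray dark red caps from the bench into the white carry tote, which stays standing on the bench meanwhile. Then lift the tote clear of the bench and tilt it so that all five red caps slide together into its blue corner, and finish while still holding it up, tilted and steady, with the caps in that corner. Leave the white cap, the amber bottle, the flask and the vial rack as they are.

Things in the scene. Friction and masses are not known exactly. Their poses are not given: they have to be found in the camera images.
- tote: white open-topped carry tote, loose on the bench (bench top at z = 0), 180 (x) x 140 (y) x 50 (z) mm outside, walls and floor 4 mm thick, 0.2 to 0.35 kg; origin at the centre of its underside, z up. Blue corner at its -x, -y. Its smooth caps start to slide at a floor tilt of 11 to 17 degrees, but along a wall while tilted towards the corner only at up to about 31 degrees
- tote_handle (a point): middle of the tote's rigid grey carry bar, centre of its section, 95 mm above the tote's underside; axes as the tote's. The bar runs along x over the middle of the mouth, 12 mm thick (y), 22 mm high (84 to 106 mm above the underside); a 26 mm wide upright at the middle of each short end carries it (192 mm overall)
- tote_corner (a point): inner edge of the tote's blue corner (where the inside faces of its -x and -y walls meet), 15 mm above the underside, 11 mm above the inside floor; axes as the tote's. The blue cladding runs 50 mm along each of the two walls
- cap_in0: dark red cylindrical bottle cap, 24 mm in diameter and 22 mm tall, 14 g, solid; origin at its centre, z is its axis; starts standing on the inside floor of the tote, away from the blue corner
- cap_in1: dark red cylindrical bottle cap, 24 mm in diameter and 22 mm tall, 14 g, solid; origin at its centre, z is its axis; starts standing on the inside floor of the tote, away from the blue corner
- cap_in2: dark red cylindrical bottle cap, 24 mm in diameter and 22 mm tall, 14 g, solid; origin at its centre, z is its axis; starts standing on the inside floor of the tote, away from the blue corner
- stray_a: dark red cylindrical bottle cap, 24 mm in diameter and 22 mm tall, 14 g, solid; origin at its centre, z is its axis; starts standing on the bench beside the tote, to the robot's right
- stray_b: dark red cylindrical bottle cap, 24 mm in diameter and 22 mm tall, 14 g, solid; origin at its centre, z is its axis; starts standing on the bench beside the tote, to the robot's right
- white_cap: white cap of the same size as the red ones, standing on the bench among the stray ones; origin at its centre; to be left alone
- amber_bottle: amber glass bottle with black cap, 64 mm in diameter, 130 mm tall, loose; origin at the centre of its underside; to be left alone
- flask: clear glass flask with a narrow neck, 68 mm in diameter, 135 mm tall, loose; origin at the centre of its underside; to be left alone
- vial_rack: blue rack of small vials, 80 (x) x 140 (y) mm, 48 mm tall with the vials, loose; origin at the centre of its underside; to be left alone

How it is judged:
By the outcome, as a careful person would: the job done as asked, in the order asked, and still so for the second after the job is handed in, while the arm keeps its last pose, push and grip.
It also fails if it takes over 61 s, if anything falls off the work surface, if the arm or the gripper's body presses on something with over 40 N, if the wrist force passes 120 N, or if a joint passes its speed limit or range.

### The arm

A 6-joint arm with a two-finger parallel gripper is mounted at the origin on the work surface. World frame = base frame: x ahead of the robot, y to its left, z up, the work surface at z = 0. Lengths are in mm, angles in rad, forces in N, time in s.
With the tool pointing down it reaches from about 300 to 775 mm from the base axis. Payload 14.6 kg.
Tool frame: the origin (TCP) lies midway between the tips of the shut fingers; the grasp point (between the pads) lies 19 mm behind it (manip.hold_point_z is the distance from the TCP to the grasp point, in mm); z points along the fingers, y is the direction in which the jaws open and shut (so a half turn about z gives the same grasp; the last joint's range is limited). The gripper opens to 94 mm and grips with 3 to 60 N. Pads are 16 mm wide; open, the fingers measure 119 mm over their backs; the gripper's body (75 mm by 177 mm) begins 78 mm behind the grasp point.
Start: joints at [-1.365, 0.3, 1.521, -0, 1.321, -0.067], TCP at [148.179, -529.653, 205.446] pointing down, gripper open.
Joint ranges: [-3.03, 3.03], [-0.79, 2.21], [0.23, 2.52], [-1.04, 4.18], [0, 3.07], [-2.55, 2.55]. Speed limits (rad/s): [2.22, 2.22, 2.57, 3.14, 3.14, 3.14].

### API

Orientations are given as [roll, pitch, yaw] about the fixed x, y, z axes, in that order (R = Rz(yaw) Ry(pitch) Rx(roll)).
In Python, from cell import manip gives the robot as it stands.
- The arm moves only by the shell command python3 -m crank 'ROWS' [OPENING] [FORCE]. ROWS is JSON, a list of rows, each an object with "offset": the shift along the world's x, y, z in m, a list of three; "spin": the turn about the world's z in degrees. In form: [{"offset": [dx, dy, dz], "spin": spin}, ...]. A call has exactly 8 rows; each row is the pose to reach, as a shift and turn from the pose measured when the call began; what a row does not reach only later rows make up. A row lasts 1/12 s, in which the tool goes at most 41.7 mm and 7.16 degrees, less where a joint would pass 70% of its speed; a pose out of reach is approached as far as the arm can. A call with a gripper value outside its range is refused whole. OPENING is the opening, from 0 (shut) to 1 (fully open), set as the call begins (- or left out, the last holds). The fingers move at their own pace and stop on an object; FORCE is the grip in N (left out, the last holds). Time passes only in rows, so rows that repeat a pose let the fingers close, or fill a call up. It gives the time, the measured TCP pose, the force and the opening at its end, in the units of the state.
- manip.read_state(): the state, without advancing time (a new reading comes with each control period).
- manip.camera(name): name is "scene" or "top"; returns a dict with "pixels" (420x560x3 uint8, red, green, blue), "fx", "fy", "cx", "cy" (pixels), "k1" (the pictures are not rectified: a ray, as slopes to the right and down, at radius r is drawn at 1 + k1 r^2 times it, then the intrinsics apply), "extrinsics" (4x4, takes a point from world to camera coordinates). Camera axes: x right, y down, z forward; pixel columns grow to the right and rows downward; lengths in mm; the calibration is good to about 2 mm. A picture is of the moment at which its call begins. There is no depth.
- manip.sign_off(): hands the job in, once; it reports no verdict.
Trained networks look in a picture, given as the dict that the camera call returned (one of the last four; its "shot" number tells which), for a name from the list of things; names that differ only in an ending like _2 or _b are one class to them, and where a whole thing is asked for, a point or a joint stands for the part that bears it (a point fixed in the world has none). Each returns a list of dicts, best first, with "conf" (0 to 1); they miss things now and then, are a little off and sometimes report something else, mostly with a low value. They report only what shows in the picture. A call takes as long as a camera call.
- manip.search_frame(picture, name): "location" ([x, y, z] in mm, in world coordinates, good to about 4 mm: the middle of the surface that is visible of it).
- manip.masks_of(picture, name): "mask" (420x560 bool, what is visible of it).
The state is a dict: "clock": time; "joints": joint angles; "qd": joint speeds; "effort": joint torques, N m; "eef_pos": TCP position; "eef_rot": TCP orientation; "wrist_force": force on the tool from outside, world axes, zero at the start; "moment": the same for the moment, N m; "finger_gap": finger opening in mm.
Only numpy, scipy, OpenCV 4.12 (cv2) and the standard library are available. Lean on these libraries where they do the work, as an engineer would, in place of code of your own. Each camera call takes 0.05 s, during which the arm holds its last target. There are 200 camera calls.

## Working session

There is one attempt and no reset: what is moved stays moved. The work goes in short steps, Python scripts to look and compute and a shell command to move; the robot and the scene stay as the last step left them, time stands still between calls to the robot, and variables do not carry over. Pictures are saved under pics/ and viewed, about 8 in all and at most 12, crops included, and the job is handed in when it is done.

```bash
mkdir -p pics; ls
cat > h.py <<'E'
import numpy as np,cv2
from cell import manip
names=["tote","tote_handle","tote_corner","cap_in0","stray_a","white_cap","amber_bottle","flask","vial_rack"]
def save(n,fn):
    p=manip.camera(n); cv2.imwrite("pics/"+fn,p["pixels"][:,:,::-1]); return p
def proj(p,X):
    X=np.atleast_2d(X).astype(float); E=np.array(p["extrinsics"]); c=X@E[:3,:3].T+E[:3,3]
    s=c[:,:2]/c[:,2:]; s=s*(1+p["k1"]*(s**2).sum(1,keepdims=True))
    return s*[p["fx"],p["fy"]]+[p["cx"],p["cy"]]
def ray(p,uv,z):
    s0=(np.array(uv,float)-[p["cx"],p["cy"]])/[p["fx"],p["fy"]]; s=s0.copy()
    for _ in range(20): s=s0/(1+p["k1"]*(s**2).sum())
    E=np.array(p["extrinsics"]);R=E[:3,:3];C=-R.T@E[:3,3];d=R.T@np.r_[s,1]
    return C+d*(z-C[2])/d[2]
E
python3 - <<'E'
from h import *
for n in("top","scene"):
    p=save(n,n+"0.png")
    for k in names:
        for d in manip.search_frame(p,k):
            if d["conf"]>.25: print(n,k,round(d["conf"],2),np.round(d["location"],0),np.round(proj(p,d["location"])[0]))
    E=np.array(p["extrinsics"]);print(n,"cam",-E[:3,:3].T@E[:3,3])
print(manip.read_state())
E
```

```text
pics
top tote 0.85 [502. 158.   4.] [260. 241.]
top tote_handle 0.85 [502. 160.   6.] [259. 241.]
top tote_corner 0.78 [508. 151.   7.] [263. 239.]
top cap_in0 0.58 [534. 147.  23.] [264. 227.]
top cap_in0 0.57 [545. 210.  28.] [239. 222.]
top cap_in0 0.43 [447. 178.  22.] [251. 263.]
top stray_a 0.53 [ 588. -158.   22.] [389. 208.]
top white_cap 0.44 [756.  48.  27.] [306. 140.]
top amber_bottle 0.93 [507. 390.  90.] [159. 233.]
top flask 0.58 [ 684. -262.   53.] [432. 167.]
top flask 0.49 [538. 145.  22.] [265. 226.]
top vial_rack 0.9 [758.  44.  31.] [308. 139.]
top cam [ 344.7127369    67.49189832 1319.78850241]
scene tote 0.59 [504. 152.  29.] [284. 206.]
scene tote_handle 0.67 [499. 148.  23.] [282. 208.]
scene tote_corner 0.66 [502. 143.  29.] [281. 207.]
scene cap_in0 0.48 [454. 172.  22.] [277. 197.]
scene cap_in0 0.45 [548. 214.  25.] [314. 205.]
scene cap_in0 0.41 [548. 144.  26.] [294. 216.]
scene stray_a 0.75 [ 500. -263.   23.] [130. 289.]
scene stray_a 0.72 [ 595. -166.   20.] [197. 293.]
scene stray_a 0.49 [503. 148.  27.] [283. 207.]
scene white_cap 0.28 [503. 149.  
[... 177 characters left out ...]
m [1075.3058533  -373.15578774  618.22685694]
{'clock': 1.0, 'joints': array([-1.36459448e+00,  2.99872296e-01,  1.52099740e+00, -2.44302507e-05,
        1.32069721e+00, -6.65906766e-02]), 'qd': array([-0.00162821,  0.00082822,  0.00149625,  0.00132205,  0.00077769,
       -0.00189628]), 'effort': array([-4.54643869e-04, -5.31663108e+01, -3.52915657e+01,  7.08633894e-02,
        2.13375298e-02,  3.44610748e-05]), 'eef_pos': array([ 148.17626173, -529.65561391,  205.46188701]), 'eef_rot': array([3.14156853e+00, 2.53315021e-05, 2.72798567e-01]), 'wrist_force': array([0.07411248, 0.69995802, 0.0009567 ]), 'moment': array([-0.04076891,  0.0229262 , -0.01667936]), 'finger_gap': 93.77701455108887}
```

View pics/top0.png

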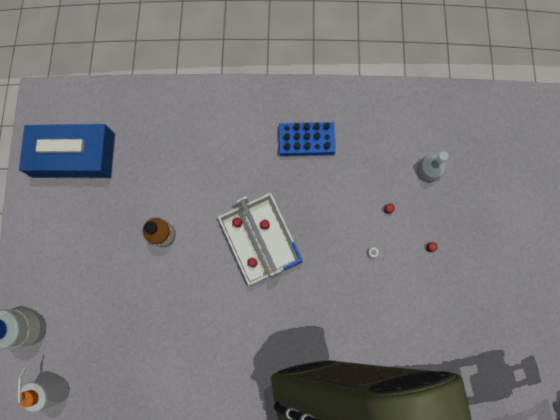

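View pics/scene0.png

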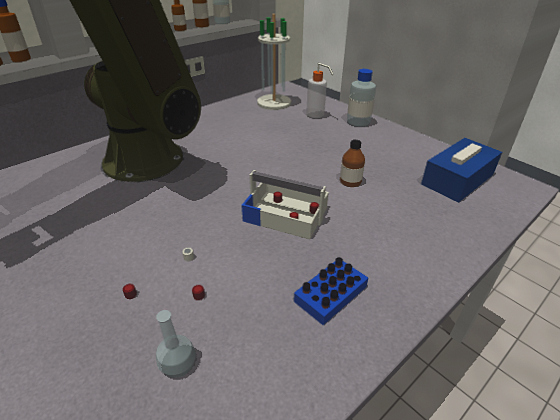

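```bash
cat >> h.py <<'E'
from scipy.optimize import minimize
def red(p):
    hsv=cv2.cvtColor(p["pixels"],cv2.COLOR_RGB2HSV); m=(((hsv[...,0]<6)|(hsv[...,0]>172))&(hsv[...,1]>130)&(hsv[...,2]>60)).astype(np.uint8)
    n,l,s,c=cv2.connectedComponentsWithStats(m); return [(c[i],s[i,4]) for i in range(1,n) if s[i,4]>12]
def totepts(x,y,th):
    P=[[sx*90,sy*70,z] for sx in(-1,1) for sy in(-1,1) for z in(0,50)]
    Q=[[sx*96,sy*6,106] for sx in(-1,1) for sy in(-1,1)]+[[sx*96,sy*13,50] for sx in(-1,1) for sy in(-1,1)]
    R=np.array([[np.cos(th),-np.sin(th),0],[np.sin(th),np.cos(th),0],[0,0,1]])
    f=lambda A:np.array(A)@R.T+[x,y,0]
    return f(P),f(Q)
def fit(ps,x0):
    ms=[(p,max(manip.masks_of(p,"tote"),key=lambda d:d["conf"])["mask"]) for p in ps]
    def cost(v):
        t=0
        for p,m in ms:
            im=np.zeros((420*4,560*4),np.uint8)
            for A in totepts(*v[:2],v[2]/100):
                cv2.fillConvexPoly(im,cv2.convexHull(np.round(proj(p,A)*4+1.5).astype(np.int32)),255)
            im=cv2.resize(im,(560,420),interpolation=cv2.INTER_AREA)/255.
            t+=np.abs(im-m).sum()
        return t
    return min((minimize(cost,x0,method="Nelder-Mead",options=dict(initial_simplex=np.array(x0)+np.array([[0,0,0],[d,0,0],[0,d,0],[0,0,d]]))) for d in(12,-8)),key=lambda r:r.fun)
E
python3 - <<'E'
from h import *
ps=[manip.camera(n) for n in("top","scene")]
for p in ps:
    print([(np.round(c,1),a,np.round(ray(p,c,13),0)) for c,a in red(p)])
r=fit(ps,[500,152,-115+0]); print(r.x,r.fun); np.save("tote.npy",r.x)
# orientation guess check using blue
for p in ps:
    for s in(1,-1):
        th=r.x[2]/100+(0 if s==1 else np.pi); c=r.x[:2]+np.array([[np.cos(th),-np.sin(th)],[np.sin(th),np.cos(th)]])@[-90,-70]; print(s,np.round(c),np.round(proj(p,[*c,50])))
    print([np.round(proj(p,[x,y,22])) for x,y in [(588,-158)]])
E
```

```text
[(array([389.1, 208. ]), np.int32(61), array([ 588., -161.,   13.])), (array([236.8, 221.9]), np.int32(62), array([548., 216.,  13.])), (array([264.4, 224.2]), np.int32(57), array([543., 147.,  13.])), (array([432. , 246.5]), np.int32(60), array([ 493., -266.,   13.])), (array([251.8, 262.1]), np.int32(57), array([450., 176.,  13.]))]
[(array([277.4, 193.9]), np.int32(33), array([436., 187.,  13.])), (array([314.1, 204.5]), np.int32(37), array([536., 229.,  13.])), (array([293.5, 214.5]), np.int32(40), array([531., 159.,  13.])), (array([127.9, 288. ]), np.int32(74), array([ 485., -264.,   13.])), (array([197.3, 289.1]), np.int32(82), array([ 581., -157.,   13.]))]
[ 479.87240893  162.91832419 -116.3132335 ] 3848.764705882353
1 [380. 218.] [[232. 290.]]
-1 [580. 108.] [[280. 207.]]
[array([[389., 207.]])]
1 [380. 218.] [[272. 170.]]
-1 [580. 108.] [[292. 221.]]
[array([[198., 288.]])]
```

```bash
python3 - <<'E'
from h import *
ps=[manip.camera(n) for n in("top","scene")]
r=fit(ps,[500,152,47]); print(r.x,r.fun); np.save("tote.npy",r.x)
x,y,t=r.x;t/=100;R=np.array([[np.cos(t),-np.sin(t)],[np.sin(t),np.cos(t)]])
for P in([60,0],[-60,0],[0,30],[0,-30],[-86,-66]):print(P,np.round(R@P+[x,y],0))
for c in([543,147],[548,216],[450,176]):print("cap in tote frame",np.round(R.T@(np.array(c)-[x,y])))
for a,b in(((389.1,208),(197.3,289.1)),((432,246.5),(127.9,288))):
    for z in (8,11,14): print(z,np.round(ray(ps[0],a,z)),np.round(ray(ps[1],b,z)))
for p,n in zip(ps,"ts"):
    im=p["pixels"][:,:,::-1].copy()
    for A in totepts(x,y,t): cv2.polylines(im,[cv2.convexHull(np.round(proj(p,A)).astype(np.int32))],True,(0,255,0),1)
    cv2.imwrite(f"pics/fit{n}.png",cv2.resize(im[150:300,190:350],None,fx=4,fy=4))
E
python3 -c "
import cv2,numpy as np
cv2.imwrite('pics/fit.png',np.hstack([cv2.resize(cv2.imread(f'pics/fit{n}.png'),(400,375)) for n in 'ts']))"
```

```text
[503.26807383 156.38511598  44.97734406] 718.0745098039215
[60, 0] [557. 182.]
[-60, 0] [449. 130.]
[0, 30] [490. 183.]
[0, -30] [516. 129.]
[-86, -66] [455.  60.]
cap in tote frame [ 32. -26.]
cap in tote frame [66. 34.]
cap in tote frame [-39.  41.]
8 [ 589. -162.    8.] [ 577. -155.    8.]
11 [ 589. -161.   11.] [ 579. -156.   11.]
14 [ 588. -161.   14.] [ 582. -158.   14.]
8 [ 494. -268.    8.] [ 480. -263.    8.]
11 [ 494. -267.   11.] [ 482. -264.   11.]
14 [ 493. -266.   14.] [ 485. -264.   14.]
```

View pics/fit.png

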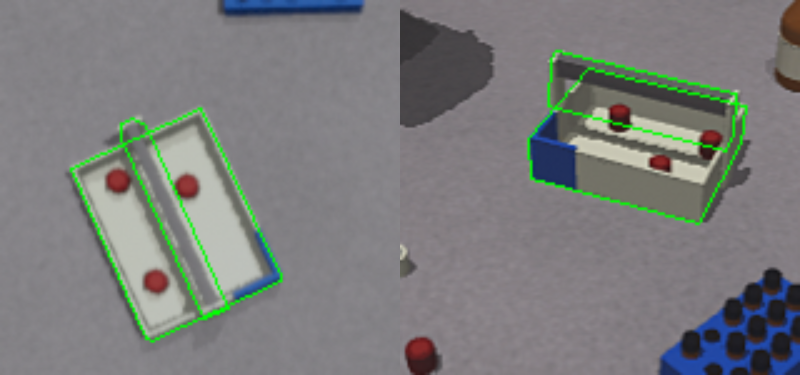

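```bash
R='{"offset":[0.343,0.265,-0.12],"spin":46}'; true
python3 -m crank '[{"offset":[0.343,0.265,-0.11],"spin":46},{"offset":[0.343,0.265,-0.11],"spin":46},{"offset":[0.343,0.265,-0.11],"spin":46},{"offset":[0.343,0.265,-0.11],"spin":46},{"offset":[0.343,0.265,-0.11],"spin":46},{"offset":[0.343,0.265,-0.11],"spin":46},{"offset":[0.343,0.265,-0.11],"spin":46},{"offset":[0.343,0.265,-0.11],"spin":46}]' 1 20
```

```text
clock: 2.07
eef_pos: [405.2, -330.6, 123.2]
eef_rot: [3.141, 0.0, 1.08]
wrist_force: [0.7, -0.3, -0.1]
finger_gap: 94.1
```

```bash
python3 -m crank '[{"offset":[0.086,0.066,-0.06],"spin":0},{"offset":[0.086,0.066,-0.06],"spin":0},{"offset":[0.086,0.066,-0.06],"spin":0},{"offset":[0.086,0.066,-0.085],"spin":0},{"offset":[0.086,0.066,-0.11],"spin":0},{"offset":[0.086,0.066,-0.119],"spin":0},{"offset":[0.086,0.066,-0.119],"spin":0},{"offset":[0.086,0.066,-0.119],"spin":0}]' 1 20; python3 -m crank '[{"offset":[0,0,0],"spin":0},{"offset":[0,0,0],"spin":0},{"offset":[0,0,0],"spin":0},{"offset":[0,0,0],"spin":0},{"offset":[0,0,0],"spin":0},{"offset":[0,0,0],"spin":0},{"offset":[0,0,0.01],"spin":0},{"offset":[0,0,0.04],"spin":0}]' 0 20
```

```text
clock: 2.73
eef_pos: [491.3, -265.1, 4.9]
eef_rot: [3.141, 0.0, 1.079]
wrist_force: [0.3, -0.3, 0.3]
finger_gap: 93.6
clock: 3.4
eef_pos: [489.5, -264.0, 42.5]
eef_rot: [-3.136, -0.0, 1.079]
wrist_force: [-0.1, -0.3, -0.5]
finger_gap: 44.1
```

```bash
python3 -m crank '[{"offset":[0.0015,-0.001,-0.038],"spin":0},{"offset":[0.0015,-0.001,-0.038],"spin":0},{"offset":[0.0015,-0.001,-0.038],"spin":0},{"offset":[0.0015,-0.001,-0.038],"spin":0},{"offset":[0.0015,-0.001,-0.038],"spin":0},{"offset":[0.0015,-0.001,-0.038],"spin":0},{"offset":[0.0015,-0.001,-0.038],"spin":0},{"offset":[0.0015,-0.001,-0.038],"spin":0}]' 0.47 20; python3 -m crank '[{"offset":[0,0,0],"spin":0},{"offset":[0,0,0],"spin":0},{"offset":[0,0,0],"spin":0},{"offset":[0,0,0],"spin":0},{"offset":[0,0,0],"spin":0},{"offset":[0,0,0],"spin":0},{"offset":[0,0,0],"spin":0},{"offset":[0,0,0],"spin":0}]' 0 20
```

```text
clock: 4.07
eef_pos: [491.1, -265.1, 4.9]
eef_rot: [-3.136, -0.0, 1.079]
wrist_force: [-0.4, -0.7, 0.3]
finger_gap: 44.5
clock: 4.73
eef_pos: [491.1, -265.1, 4.9]
eef_rot: [-3.136, -0.0, 1.079]
wrist_force: [-0.8, 0.2, 0.3]
finger_gap: 23.7
```

```bash
python3 -m crank '[{"offset":[0,0,0.04],"spin":0},{"offset":[0,0.01,0.08],"spin":5},{"offset":[-0.022,0.36,0.09],"spin":54},{"offset":[-0.022,0.36,0.09],"spin":54},{"offset":[-0.022,0.36,0.09],"spin":54},{"offset":[-0.022,0.36,0.09],"spin":54},{"offset":[-0.022,0.36,0.09],"spin":54},{"offset":[-0.022,0.36,0.09],"spin":54}]'; python3 -c "
from h import *
print(manip.read_state()['finger_gap']);p=manip.camera('top')
print([(np.round(ray(p,c,20)),a) for c,a in red(p)])"
```

```text
clock: 5.4
eef_pos: [474.9, -3.9, 92.3]
eef_rot: [-3.137, -0.0, 1.922]
wrist_force: [1.5, -0.3, 0.5]
finger_gap: 23.2
23.225884084035425
[(array([ 587., -159.,   20.]), np.int32(62)), (array([547., 215.,  20.]), np.int32(60)), (array([542., 147.,  20.]), np.int32(56)), (array([449., 175.,  20.]), np.int32(55))]
```

```bash
python3 -m crank '[{"offset":[-0.006,0.0995,-0.005],"spin":6},{"offset":[-0.006,0.0995,-0.005],"spin":6},{"offset":[-0.006,0.0995,-0.005],"spin":6},{"offset":[-0.006,0.0995,-0.03],"spin":6},{"offset":[-0.006,0.0995,-0.06],"spin":6},{"offset":[-0.006,0.0995,-0.08],"spin":6},{"offset":[-0.006,0.0995,-0.08],"spin":6},{"offset":[-0.006,0.0995,-0.08],"spin":6}]'; python3 -m crank '[{"offset":[0,0,0],"spin":0},{"offset":[0,0,0],"spin":0},{"offset":[0,0,0],"spin":0},{"offset":[0,0,0.01],"spin":0},{"offset":[0,0,0.04],"spin":0},{"offset":[0,0,0.08],"spin":0},{"offset":[0,-0.02,0.09],"spin":0},{"offset":[0,-0.06,0.09],"spin":0}]' 0.34
python3 -c "
from h import *
p=manip.camera('scene');print([(np.round(c),a) for c,a in red(p)])
q=p['pixels'][120:330,100:400,::-1];cv2.imwrite('pics/s1.png',cv2.resize(q,None,fx=2,fy=2))"
```

```text
clock: 6.12
eef_pos: [468.1, 101.4, 11.8]
eef_rot: [-3.136, -0.002, 2.04]
wrist_force: [0.6, -0.5, 0.6]
finger_gap: 23.2
clock: 6.78
eef_pos: [469.8, 42.8, 106.1]
eef_rot: [3.141, 0.001, 2.044]
wrist_force: [-0.1, -0.8, -0.0]
finger_gap: 31.9
[(array([277., 194.]), np.int32(19)), (array([314., 205.]), np.int32(38)), (array([293., 214.]), np.int32(24)), (array([197., 289.]), np.int32(82))]
```

View pics/s1.png

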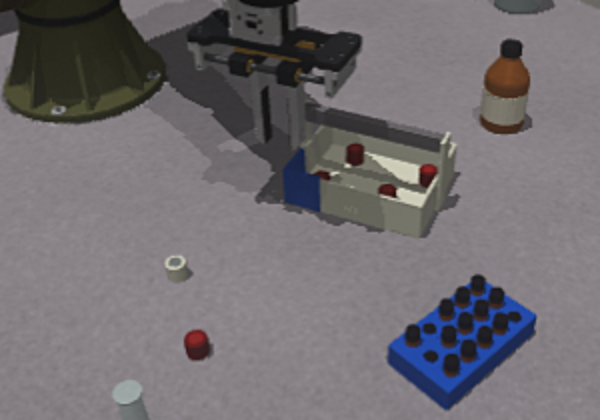

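```bash
python3 -m crank '[{"offset":[0.117,-0.203,-0.03],"spin":-42},{"offset":[0.117,-0.203,-0.03],"spin":-42},{"offset":[0.117,-0.203,-0.03],"spin":-42},{"offset":[0.117,-0.203,-0.03],"spin":-42},{"offset":[0.117,-0.203,-0.03],"spin":-42},{"offset":[0.117,-0.203,-0.03],"spin":-42},{"offset":[0.117,-0.203,-0.05],"spin":-42},{"offset":[0.117,-0.203,-0.07],"spin":-42}]' 0.6; python3 -m crank '[{"offset":[0,0,-0.015],"spin":0},{"offset":[0,0,-0.03],"spin":0},{"offset":[0,0,-0.031],"spin":0},{"offset":[0,0,-0.031],"spin":0},{"offset":[0,0,-0.031],"spin":0},{"offset":[0,0,-0.031],"spin":0},{"offset":[0,0,-0.031],"spin":0},{"offset":[0,0,-0.031],"spin":0}]'
```

```text
clock: 7.5
eef_pos: [586.6, -169.0, 35.0]
eef_rot: [-3.141, 0.001, 1.304]
wrist_force: [-0.3, -0.3, -0.2]
finger_gap: 56.4
clock: 8.17
eef_pos: [587.0, -169.1, 4.8]
eef_rot: [3.141, 0.001, 1.304]
wrist_force: [-0.0, -0.3, -0.3]
finger_gap: 56.1
```

```bash
python3 -m crank '[{"offset":[0,0.009,0],"spin":0},{"offset":[0,0.009,0],"spin":0},{"offset":[0,0.009,0],"spin":0},{"offset":[0,0.009,0],"spin":0},{"offset":[0,0.009,0],"spin":0},{"offset":[0,0.009,0],"spin":0},{"offset":[0,0.009,0],"spin":0},{"offset":[0,0.009,0],"spin":0}]' 0 20;  python3 -m crank '[{"offset":[0,0,0.04],"spin":0},{"offset":[0,0.01,0.08],"spin":5},{"offset":[-0.078,0.272,0.09],"spin":41},{"offset":[-0.078,0.272,0.09],"spin":41},{"offset":[-0.078,0.272,0.09],"spin":41},{"offset":[-0.078,0.272,0.09],"spin":41},{"offset":[-0.078,0.272,0.09],"spin":41},{"offset":[-0.078,0.272,0.09],"spin":41}]'
```

```text
clock: 8.83
eef_pos: [587.0, -160.2, 4.8]
eef_rot: [3.141, 0.001, 1.304]
wrist_force: [0.7, 0.9, 0.3]
finger_gap: 23.4
clock: 9.5
eef_pos: [514.8, 90.8, 94.2]
eef_rot: [3.141, 0.001, 2.027]
wrist_force: [1.5, -0.1, -0.4]
finger_gap: 23.4
```

```bash
python3 -m crank '[{"offset":[-0.007,0.021,-0.005],"spin":0},{"offset":[-0.007,0.021,-0.02],"spin":0},{"offset":[-0.007,0.021,-0.05],"spin":0},{"offset":[-0.007,0.021,-0.08],"spin":0},{"offset":[-0.007,0.021,-0.082],"spin":0},{"offset":[-0.007,0.021,-0.082],"spin":0},{"offset":[-0.007,0.021,-0.082],"spin":0},{"offset":[-0.007,0.021,-0.082],"spin":0}]'; python3 -m crank '[{"offset":[0,0,0],"spin":0},{"offset":[0,0,0],"spin":0},{"offset":[0,0,0],"spin":0},{"offset":[0,0,0.01],"spin":0},{"offset":[0,0,0.04],"spin":0},{"offset":[0,0,0.08],"spin":0},{"offset":[0,0,0.12],"spin":0},{"offset":[0,0,0.16],"spin":0}]' 0.34;python3 -m crank '[{"offset":[0.25,-0.05,0.02],"spin":-20},{"offset":[0.25,-0.05,0.02],"spin":-20},{"offset":[0.25,-0.05,0.02],"spin":-20},{"offset":[0.25,-0.05,0.02],"spin":-20},{"offset":[0.25,-0.05,0.02],"spin":-20},{"offset":[0.25,-0.05,0.02],"spin":-20},{"offset":[0.25,-0.05,0.02],"spin":-20},{"offset":[0.25,-0.05,0.02],"spin":-20}]';python3 -m crank '[{"offset":[0.2,0,0.02],"spin":0},{"offset":[0.2,0,0.02],"spin":0},{"offset":[0.2,0,0.02],"spin":0},{"offset":[0.2,0,0.02],"spin":0},{"offset":[0.2,0,0.02],"spin":0},{"offset":[0.2,0,0.02],"spin":0},{"offset":[0.2,0,0.02],"spin":0},{"offset":[0.2,0,0.02],"spin":0}]'
python3 -c "
from h import *
print(manip.read_state()['joints'])"
```

```text
clock: 10.17
eef_pos: [508.6, 111.8, 13.8]
eef_rot: [3.139, 0.002, 2.027]
wrist_force: [-0.3, -0.3, -0.1]
finger_gap: 23.5
clock: 10.83
eef_pos: [508.1, 111.8, 176.5]
eef_rot: [3.139, 0.002, 2.027]
wrist_force: [0.6, -0.4, 0.0]
finger_gap: 32.0
clock: 11.5
eef_pos: [759.8, 60.5, 195.7]
eef_rot: [3.14, 0.002, 1.677]
wrist_force: [-0.7, -0.1, -0.5]
finger_gap: 31.8
clock: 12.17
eef_pos: [837.6, 53.8, 186.8]
eef_rot: [3.107, 0.004, 1.677]
wrist_force: [0.4, -0.0, 0.7]
finger_gap: 31.7
[ 2.07856809e-02  1.12561432e+00  2.34832635e-01 -8.08393140e-04
  1.74610746e+00 -8.56152560e-02]
```

```bash
for i in 1 ; do python3 -m crank '[{"offset":[0.6,0,0.4],"spin":0},{"offset":[0.6,0,0.4],"spin":0},{"offset":[0.6,0,0.4],"spin":0},{"offset":[0.6,0,0.4],"spin":0},{"offset":[0.6,0,0.4],"spin":0},{"offset":[0.6,0,0.4],"spin":0},{"offset":[0.6,0,0.4],"spin":0},{"offset":[0.6,0,0.4],"spin":0}]';  python3 -m crank '[{"offset":[0.6,0,0.6],"spin":0},{"offset":[0.6,0,0.6],"spin":0},{"offset":[0.6,0,0.6],"spin":0},{"offset":[0.6,0,0.6],"spin":0},{"offset":[0.6,0,0.6],"spin":0},{"offset":[0.6,0,0.6],"spin":0},{"offset":[0.6,0,0.6],"spin":0},{"offset":[0.6,0,0.6],"spin":0}]'; done
python3 -c "
from h import *
print(manip.read_state()['joints'])"
```

```text
clock: 12.83
eef_pos: [823.7, 40.2, 254.4]
eef_rot: [3.079, 0.005, 1.677]
wrist_force: [0.3, 0.3, 0.3]
finger_gap: 31.6
clock: 13.5
eef_pos: [790.7, 30.2, 346.6]
eef_rot: [3.052, 0.007, 1.677]
wrist_force: [-0.2, -0.0, -0.4]
finger_gap: 32.1
[-0.00915577  0.92667338  0.23564851  0.00323895  1.88965954 -0.11420063]
```

```bash
python3 -m crank '[{"offset":[-0.266,0.137,-0.15],"spin":-70},{"offset":[-0.266,0.137,-0.15],"spin":-70},{"offset":[-0.266,0.137,-0.15],"spin":-70},{"offset":[-0.266,0.137,-0.15],"spin":-70},{"offset":[-0.266,0.137,-0.15],"spin":-70},{"offset":[-0.266,0.137,-0.15],"spin":-70},{"offset":[-0.266,0.137,-0.15],"spin":-70},{"offset":[-0.266,0.137,-0.15],"spin":-70}]' 0.6
python3 -c "
from h import *
print(manip.read_state()['joints'])
ps=[manip.camera('scene'),manip.camera('top')];
for p in ps: print([(np.round(c),a) for c,a in red(p)])
cv2.imwrite('pics/s2.png',np.hstack([cv2.resize(p['pixels'][150:300,190:350,::-1],(400,375)) for p in ps]))
print(fit(ps[:1],np.load('tote.npy')).x)"
```

```text
clock: 14.17
eef_pos: [584.8, 136.8, 230.7]
eef_rot: [3.053, 0.007, 0.88]
wrist_force: [1.0, 1.1, -0.3]
finger_gap: 56.1
[ 0.20203923  0.36841537  1.37389452 -0.07559915  1.3495431   0.90748231]
[(array([277., 194.]), np.int32(23)), (array([314., 204.]), np.int32(22)), (array([261., 207.]), np.int32(19)), (array([293., 214.]), np.int32(37))]
[]
[502.34386326 156.92729023  45.59903988]
```

View pics/s2.png

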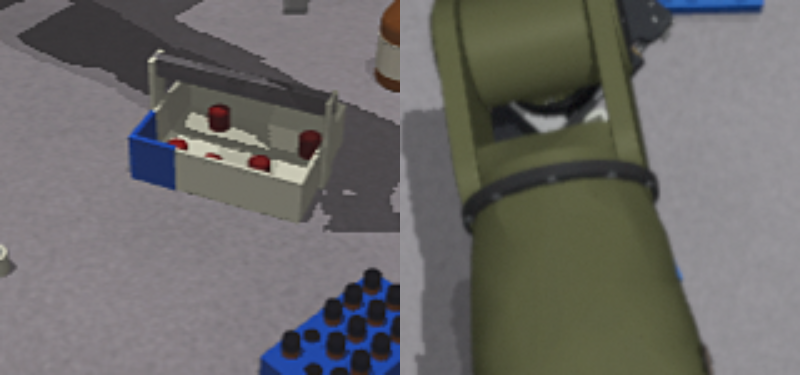

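```bash
python3 -m crank '[{"offset":[-0.06,0.0305,-0.06],"spin":-24},{"offset":[-0.06,0.0305,-0.06],"spin":-24},{"offset":[-0.06,0.0305,-0.06],"spin":-24},{"offset":[-0.06,0.0305,-0.06],"spin":-24},{"offset":[-0.06,0.0305,-0.1],"spin":-24},{"offset":[-0.06,0.0305,-0.135],"spin":-24},{"offset":[-0.06,0.0305,-0.154],"spin":-24},{"offset":[-0.06,0.0305,-0.154],"spin":-24}]'; python3 -m crank '[{"offset":[0,0,0],"spin":0},{"offset":[0,0,0],"spin":0},{"offset":[0,0,0],"spin":0},{"offset":[0,0,0],"spin":0},{"offset":[0,0,0],"spin":0},{"offset":[0,0,0],"spin":0},{"offset":[0,0,0],"spin":0},{"offset":[0,0,0],"spin":0}]' 0 30
```

```text
clock: 14.98
eef_pos: [524.2, 167.0, 73.2]
eef_rot: [3.056, 0.014, 0.47]
wrist_force: [-0.1, 0.1, -0.6]
finger_gap: 56.8
clock: 15.65
eef_pos: [524.5, 167.1, 73.7]
eef_rot: [3.056, 0.014, 0.469]
wrist_force: [-0.1, -0.4, 3.7]
finger_gap: 12.6
```

```bash
python3 -m crank '[{"offset":[0,0,0],"spin":0},{"offset":[0,0,0.01],"spin":0},{"offset":[0,0,0.03],"spin":0},{"offset":[0,0,0.06],"spin":0},{"offset":[0,0,0.09],"spin":0},{"offset":[0,0,0.12],"spin":0},{"offset":[0,0,0.15],"spin":0},{"offset":[0,0,0.17],"spin":0}]' 0 60; python3 -m crank '[{"offset":[0.01,-0.01,0.02],"spin":-3},{"offset":[0.02,-0.02,0.04],"spin":-8},{"offset":[0.04,-0.04,0.06],"spin":-14},{"offset":[0.06,-0.06,0.08],"spin":-20},{"offset":[0.08,-0.08,0.1],"spin":-26},{"offset":[0.10,-0.10,0.12],"spin":-32},{"offset":[0.12,-0.12,0.14],"spin":-38},{"offset":[0.14,-0.14,0.15],"spin":-44}]'
python3 -c "
from h import *
s=manip.read_state();print(s['joints'],s['moment'])
p=manip.camera('scene');print([(np.round(c),a) for c,a in red(p)])
cv2.imwrite('pics/s3.png',p['pixels'][:,:,::-1])"
```

```text
clock: 16.32
eef_pos: [524.5, 167.1, 247.1]
eef_rot: [3.055, 0.011, 0.47]
wrist_force: [1.3, -0.1, -3.4]
finger_gap: 11.6
clock: 16.98
eef_pos: [664.7, 26.0, 400.0]
eef_rot: [3.056, 0.009, -0.303]
wrist_force: [1.0, 0.6, -3.2]
finger_gap: 11.7
[ 0.01609366  0.58883937  0.67620741 -0.08350264  1.91100047  1.86335554] [ 0.11690081 -0.11842679  0.01473584]
[(array([263., 105.]), np.int32(46)), (array([268., 114.]), np.int32(53)), (array([291., 123.]), np.int32(23))]
```

View pics/s3.png

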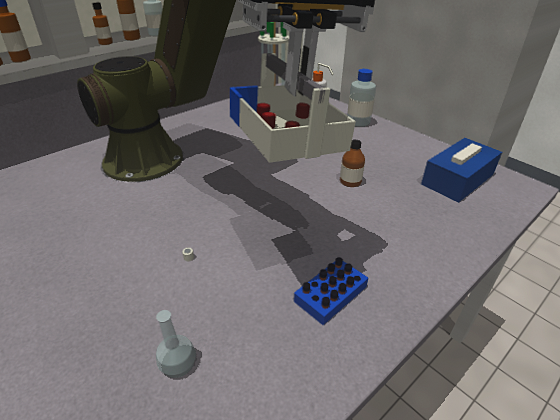

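```bash
python3 -m crank '[{"offset":[0.02,0,0],"spin":-6},{"offset":[0.05,0,0],"spin":-12},{"offset":[0.08,0,0],"spin":-18},{"offset":[0.11,0,0],"spin":-24},{"offset":[0.15,0,0],"spin":-30},{"offset":[0.19,0,0.02],"spin":-30},{"offset":[0.23,0,0.04],"spin":-30},{"offset":[0.27,0,0.06],"spin":-30}]'; python3 -m crank '[{"offset":[0.27,0,0.1],"spin":0},{"offset":[0.27,0,0.1],"spin":0},{"offset":[0.27,0,0.1],"spin":0},{"offset":[0.27,0,0.1],"spin":0},{"offset":[0.27,0,0.1],"spin":0},{"offset":[0.27,0,0.1],"spin":0},{"offset":[0.27,0,0.1],"spin":0},{"offset":[0.27,0,0.1],"spin":0}]'
cat >> h.py <<'E'
from scipy.spatial.transform import Rotation as Ro
def st():
    s=manip.read_state();R=Ro.from_euler('xyz',s['eef_rot']).as_matrix()
    # tote axes from tool: tote z=-tool z, tote x = tool x, tote y=-tool y
    g=R.T@[0,0,-1]; # gravity in tool
    print("j",np.round(s['joints'],3),"gravity in tote x,y:",np.round([g[0],-g[1]],3),"tilt",round(np.degrees(np.arccos(-R[2,2])),1),"F",np.round(s['wrist_force'],1))
E
python3 -c "
from h import *
st()"
```

```text
clock: 17.7
eef_pos: [745.7, 17.3, 362.8]
eef_rot: [3.074, -0.009, -0.833]
wrist_force: [0.1, -0.7, -3.0]
finger_gap: 11.5
clock: 18.37
eef_pos: [763.8, 11.1, 341.8]
eef_rot: [3.094, -0.026, -0.832]
wrist_force: [-0.5, 0.7, -3.0]
finger_gap: 11.6
j [-0.015  0.932  0.236 -0.057  1.991  2.366] gravity in tote x,y: [-0.026  0.048] tilt 3.1 F [-0.5  0.7 -3. ]
```

```bash
python3 -m crank '[{"offset":[0.3,0,0.2],"spin":0},{"offset":[0.3,0,0.2],"spin":0},{"offset":[0.3,0,0.2],"spin":0},{"offset":[0.3,0,0.2],"spin":0},{"offset":[0.3,0,0.2],"spin":0},{"offset":[0.3,0,0.2],"spin":0},{"offset":[0.3,0,0.2],"spin":0},{"offset":[0.3,0,0.2],"spin":0}]';python3 -c "
from h import *
st()"; python3 -m crank '[{"offset":[0.8,0,0.6],"spin":0},{"offset":[0.8,0,0.6],"spin":0},{"offset":[0.8,0,0.6],"spin":0},{"offset":[0.8,0,0.6],"spin":0},{"offset":[0.8,0,0.6],"spin":0},{"offset":[0.8,0,0.6],"spin":0},{"offset":[0.8,0,0.6],"spin":0},{"offset":[0.8,0,0.6],"spin":0}]';
python3 -c "
from h import *
st()"; python3 -m crank '[{"offset":[0.05,0,0.03],"spin":0},{"offset":[0.05,0,0.03],"spin":0},{"offset":[0.05,0,0.03],"spin":0},{"offset":[0.05,0,0.03],"spin":0},{"offset":[0.05,0,0.03],"spin":0},{"offset":[0.05,0,0.03],"spin":0},{"offset":[0.05,0,0.03],"spin":0},{"offset":[0.05,0,0.03],"spin":0}]';
python3 -c "
from h import *
st()"
```

```text
clock: 19.03
eef_pos: [759.7, 5.6, 363.2]
eef_rot: [3.113, -0.043, -0.832]
wrist_force: [0.1, 0.6, -3.4]
finger_gap: 11.9
j [-0.022  0.904  0.236 -0.056  1.992  2.357] gravity in tote x,y: [-0.043  0.029] tilt 3.0 F [ 0.1  0.6 -3.4]
clock: 19.7
eef_pos: [748.9, 0.2, 394.4]
eef_rot: [3.131, -0.061, -0.831]
wrist_force: [-0.0, 0.3, -2.3]
finger_gap: 11.7
j [-0.03   0.862  0.236 -0.056  2.008  2.348] gravity in tote x,y: [-0.061  0.01 ] tilt 3.5 F [-0.   0.3 -2.3]
clock: 20.37
eef_pos: [754.5, -0.6, 397.2]
eef_rot: [-3.133, -0.078, -0.831]
wrist_force: [0.1, 0.2, -3.5]
finger_gap: 11.6
j [-0.031  0.859  0.236 -0.055  1.985  2.347] gravity in tote x,y: [-0.078 -0.009] tilt 4.5 F [ 0.1  0.2 -3.5]
```

```bash
python3 -m crank '[{"offset":[0.3,0,0.15],"spin":0},{"offset":[0.3,0,0.15],"spin":0},{"offset":[0.3,0,0.15],"spin":0},{"offset":[0.3,0,0.15],"spin":0},{"offset":[0.3,0,0.15],"spin":0},{"offset":[0.3,0,0.15],"spin":0},{"offset":[0.3,0,0.15],"spin":0},{"offset":[0.3,0,0.15],"spin":0}]'
python3 -m crank '[{"offset":[0.3,0,0.15],"spin":0},{"offset":[0.3,0,0.15],"spin":0},{"offset":[0.3,0,0.15],"spin":0},{"offset":[0.3,0,0.15],"spin":0},{"offset":[0.3,0,0.15],"spin":0},{"offset":[0.3,0,0.15],"spin":0},{"offset":[0.3,0,0.15],"spin":0},{"offset":[0.3,0,0.15],"spin":0}]'
python3 -m crank '[{"offset":[0.3,0,0.15],"spin":0},{"offset":[0.3,0,0.15],"spin":0},{"offset":[0.3,0,0.15],"spin":0},{"offset":[0.3,0,0.15],"spin":0},{"offset":[0.3,0,0.15],"spin":0},{"offset":[0.3,0,0.15],"spin":0},{"offset":[0.3,0,0.15],"spin":0},{"offset":[0.3,0,0.15],"spin":0}]'
python3 -m crank '[{"offset":[0.3,0,0.15],"spin":0},{"offset":[0.3,0,0.15],"spin":0},{"offset":[0.3,0,0.15],"spin":0},{"offset":[0.3,0,0.15],"spin":0},{"offset":[0.3,0,0.15],"spin":0},{"offset":[0.3,0,0.15],"spin":0},{"offset":[0.3,0,0.15],"spin":0},{"offset":[0.3,0,0.15],"spin":0}]'
python3 -m crank '[{"offset":[0.3,0,0.15],"spin":0},{"offset":[0.3,0,0.15],"spin":0},{"offset":[0.3,0,0.15],"spin":0},{"offset":[0.3,0,0.15],"spin":0},{"offset":[0.3,0,0.15],"spin":0},{"offset":[0.3,0,0.15],"spin":0},{"offset":[0.3,0,0.15],"spin":0},{"offset":[0.3,0,0.15],"spin":0}]'
python3 -c "
from h import *
st()"
```

```text
clock: 21.03
eef_pos: [768.5, -3.5, 386.3]
eef_rot: [-3.114, -0.097, -0.831]
wrist_force: [0.0, 0.4, -3.7]
finger_gap: 11.6
clock: 21.7
eef_pos: [781.0, -5.8, 377.9]
eef_rot: [-3.094, -0.115, -0.832]
wrist_force: [-0.7, 0.7, -2.9]
finger_gap: 11.8
clock: 22.37
eef_pos: [792.5, -7.7, 371.6]
eef_rot: [-3.074, -0.134, -0.833]
wrist_force: [0.6, 0.5, -4.0]
finger_gap: 11.9
clock: 23.03
eef_pos: [803.1, -9.1, 366.9]
eef_rot: [-3.053, -0.153, -0.835]
wrist_force: [-0.3, -0.2, -3.1]
finger_gap: 11.3
clock: 23.7
eef_pos: [813.2, -10.3, 363.6]
eef_rot: [-3.033, -0.172, -0.837]
wrist_force: [-0.6, 0.6, -3.7]
finger_gap: 11.5
j [-0.043  0.91   0.236 -0.047  1.797  2.341] gravity in tote x,y: [-0.171 -0.107] tilt 11.7 F [-0.6  0.6 -3.7]
```

```bash
python3 -m crank '[{"offset":[0.3,0,0.15],"spin":-6},{"offset":[0.3,0,0.15],"spin":-6},{"offset":[0.3,0,0.15],"spin":-6},{"offset":[0.3,0,0.15],"spin":-6},{"offset":[0.3,0,0.15],"spin":-6},{"offset":[0.3,0,0.15],"spin":-6},{"offset":[0.3,0,0.15],"spin":-6},{"offset":[0.3,0,0.15],"spin":-6}]'
python3 -m crank '[{"offset":[0.3,0,0.15],"spin":0},{"offset":[0.3,0,0.15],"spin":0},{"offset":[0.3,0,0.15],"spin":0},{"offset":[0.3,0,0.15],"spin":0},{"offset":[0.3,0,0.15],"spin":0},{"offset":[0.3,0,0.15],"spin":0},{"offset":[0.3,0,0.15],"spin":0},{"offset":[0.3,0,0.15],"spin":0}]'
python3 -m crank '[{"offset":[0.3,0,0.15],"spin":0},{"offset":[0.3,0,0.15],"spin":0},{"offset":[0.3,0,0.15],"spin":0},{"offset":[0.3,0,0.15],"spin":0},{"offset":[0.3,0,0.15],"spin":0},{"offset":[0.3,0,0.15],"spin":0},{"offset":[0.3,0,0.15],"spin":0},{"offset":[0.3,0,0.15],"spin":0}]'
python3 -m crank '[{"offset":[0.3,0,0.2],"spin":0},{"offset":[0.3,0,0.2],"spin":0},{"offset":[0.3,0,0.2],"spin":0},{"offset":[0.3,0,0.2],"spin":0},{"offset":[0.3,0,0.2],"spin":0},{"offset":[0.3,0,0.2],"spin":0},{"offset":[0.3,0,0.2],"spin":0},{"offset":[0.3,0,0.2],"spin":0}]'
python3 -m crank '[{"offset":[0.3,0,0.2],"spin":0},{"offset":[0.3,0,0.2],"spin":0},{"offset":[0.3,0,0.2],"spin":0},{"offset":[0.3,0,0.2],"spin":0},{"offset":[0.3,0,0.2],"spin":0},{"offset":[0.3,0,0.2],"spin":0},{"offset":[0.3,0,0.2],"spin":0},{"offset":[0.3,0,0.2],"spin":0}]'
python3 -m crank '[{"offset":[0.3,0,0.2],"spin":0},{"offset":[0.3,0,0.2],"spin":0},{"offset":[0.3,0,0.2],"spin":0},{"offset":[0.3,0,0.2],"spin":0},{"offset":[0.3,0,0.2],"spin":0},{"offset":[0.3,0,0.2],"spin":0},{"offset":[0.3,0,0.2],"spin":0},{"offset":[0.3,0,0.2],"spin":0}]'
python3 -c "
from h import *
st()
ps=[manip.camera('scene'),manip.camera('top')]
cv2.imwrite('pics/s4.png',np.hstack([p['pixels'][40:340,100:500,::-1] for p in ps]))"
```

```text
clock: 24.37
eef_pos: [821.1, -12.5, 360.8]
eef_rot: [-3.01, -0.189, -0.943]
wrist_force: [0.5, 0.2, -3.6]
finger_gap: 11.6
clock: 25.03
eef_pos: [830.2, -14.1, 359.7]
eef_rot: [-2.987, -0.207, -0.946]
wrist_force: [0.4, 0.5, -3.6]
finger_gap: 11.6
clock: 25.7
eef_pos: [839.0, -15.4, 359.3]
eef_rot: [-2.964, -0.224, -0.949]
wrist_force: [-0.4, 0.2, -3.4]
finger_gap: 11.8
clock: 26.37
eef_pos: [836.3, -16.5, 380.6]
eef_rot: [-2.94, -0.242, -0.952]
wrist_force: [0.7, -0.8, -3.9]
finger_gap: 11.3
clock: 27.03
eef_pos: [835.5, -17.4, 397.6]
eef_rot: [-2.916, -0.259, -0.956]
wrist_force: [-0.5, -0.3, -2.7]
finger_gap: 11.5
clock: 27.7
eef_pos: [836.3, -18.1, 411.4]
eef_rot: [-2.893, -0.277, -0.96]
wrist_force: [-0.0, -0.3, -3.3]
finger_gap: 11.1
j [-0.046  0.863  0.236 -0.06   1.677  2.433] gravity in tote x,y: [-0.273 -0.237] tilt 21.2 F [-0.  -0.3 -3.3]
```

View pics/s4.png

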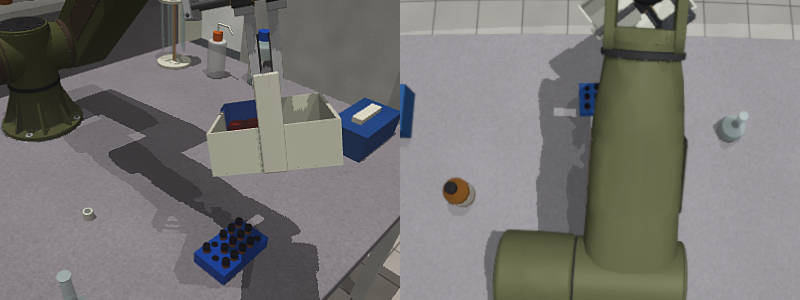

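```bash
python3 -m crank '[{"offset":[0.3,0,0.25],"spin":0},{"offset":[0.3,0,0.25],"spin":0},{"offset":[0.3,0,0.25],"spin":0},{"offset":[0.3,0,0.25],"spin":0},{"offset":[0.3,0,0.25],"spin":0},{"offset":[0.3,0,0.25],"spin":0},{"offset":[0.3,0,0.25],"spin":0},{"offset":[0.3,0,0.25],"spin":0}]'
python3 -m crank '[{"offset":[0.3,0,0.25],"spin":0},{"offset":[0.3,0,0.25],"spin":0},{"offset":[0.3,0,0.25],"spin":0},{"offset":[0.3,0,0.25],"spin":0},{"offset":[0.3,0,0.25],"spin":0},{"offset":[0.3,0,0.25],"spin":0},{"offset":[0.3,0,0.25],"spin":0},{"offset":[0.3,0,0.25],"spin":0}]'
python3 -m crank '[{"offset":[0.3,0,0.25],"spin":0},{"offset":[0.3,0,0.25],"spin":0},{"offset":[0.3,0,0.25],"spin":0},{"offset":[0.3,0,0.25],"spin":0},{"offset":[0.3,0,0.25],"spin":0},{"offset":[0.3,0,0.25],"spin":0},{"offset":[0.3,0,0.25],"spin":0},{"offset":[0.3,0,0.25],"spin":0}]'
python3 -m crank '[{"offset":[0.3,0,0.25],"spin":0},{"offset":[0.3,0,0.25],"spin":0},{"offset":[0.3,0,0.25],"spin":0},{"offset":[0.3,0,0.25],"spin":0},{"offset":[0.3,0,0.25],"spin":0},{"offset":[0.3,0,0.25],"spin":0},{"offset":[0.3,0,0.25],"spin":0},{"offset":[0.3,0,0.25],"spin":0}]'
python3 -m crank '[{"offset":[0.3,0,0.25],"spin":0},{"offset":[0.3,0,0.25],"spin":0},{"offset":[0.3,0,0.25],"spin":0},{"offset":[0.3,0,0.25],"spin":0},{"offset":[0.3,0,0.25],"spin":0},{"offset":[0.3,0,0.25],"spin":0},{"offset":[0.3,0,0.25],"spin":0},{"offset":[0.3,0,0.25],"spin":0}]'
python3 -m crank '[{"offset":[0.3,0,0.25],"spin":0},{"offset":[0.3,0,0.25],"spin":0},{"offset":[0.3,0,0.25],"spin":0},{"offset":[0.3,0,0.25],"spin":0},{"offset":[0.3,0,0.25],"spin":0},{"offset":[0.3,0,0.25],"spin":0},{"offset":[0.3,0,0.25],"spin":0},{"offset":[0.3,0,0.25],"spin":0}]'
python3 -c "
from h import *
st()"
```

```text
clock: 28.47
eef_pos: [827.0, -18.7, 441.1]
eef_rot: [-2.868, -0.294, -0.965]
wrist_force: [-0.7, -0.0, -3.4]
finger_gap: 11.3
clock: 29.13
eef_pos: [820.8, -19.2, 464.2]
eef_rot: [-2.844, -0.312, -0.971]
wrist_force: [-0.7, 0.2, -3.9]
finger_gap: 11.8
clock: 29.8
eef_pos: [817.1, -19.6, 482.8]
eef_rot: [-2.82, -0.329, -0.977]
wrist_force: [0.4, 0.4, -3.4]
finger_gap: 11.8
clock: 30.47
eef_pos: [815.7, -19.9, 497.8]
eef_rot: [-2.795, -0.346, -0.983]
wrist_force: [0.6, 1.1, -4.0]
finger_gap: 11.4
clock: 31.13
eef_pos: [815.9, -20.2, 510.4]
eef_rot: [-2.77, -0.363, -0.99]
wrist_force: [0.6, 0.4, -4.5]
finger_gap: 11.7
clock: 31.8
eef_pos: [817.6, -20.4, 521.0]
eef_rot: [-2.745, -0.38, -0.997]
wrist_force: [-0.2, -0.8, -2.5]
finger_gap: 11.5
j [-0.053  0.738  0.236 -0.051  1.627  2.421] gravity in tote x,y: [-0.371 -0.359] tilt 31.1 F [-0.2 -0.8 -2.5]
```

```bash
python3 -m crank '[{"offset":[0.3,0,0.25],"spin":0},{"offset":[0.3,0,0.25],"spin":0},{"offset":[0.3,0,0.25],"spin":0},{"offset":[0.3,0,0.25],"spin":0},{"offset":[0.3,0,0.25],"spin":0},{"offset":[0.3,0,0.25],"spin":0},{"offset":[0.3,0,0.25],"spin":0},{"offset":[0.3,0,0.25],"spin":0}]'
python3 -m crank '[{"offset":[0.3,0,0.2],"spin":0},{"offset":[0.3,0,0.2],"spin":0},{"offset":[0.3,0,0.2],"spin":0},{"offset":[0.3,0,0.2],"spin":0},{"offset":[0.3,0,0.2],"spin":0},{"offset":[0.3,0,0.2],"spin":0},{"offset":[0.3,0,0.2],"spin":0},{"offset":[0.3,0,0.2],"spin":0}]'
python3 -m crank '[{"offset":[0.3,0,0.2],"spin":0},{"offset":[0.3,0,0.2],"spin":0},{"offset":[0.3,0,0.2],"spin":0},{"offset":[0.3,0,0.2],"spin":0},{"offset":[0.3,0,0.2],"spin":0},{"offset":[0.3,0,0.2],"spin":0},{"offset":[0.3,0,0.2],"spin":0},{"offset":[0.3,0,0.2],"spin":0}]'
python3 -m crank '[{"offset":[0.3,0,0.2],"spin":0},{"offset":[0.3,0,0.2],"spin":0},{"offset":[0.3,0,0.2],"spin":0},{"offset":[0.3,0,0.2],"spin":0},{"offset":[0.3,0,0.2],"spin":0},{"offset":[0.3,0,0.2],"spin":0},{"offset":[0.3,0,0.2],"spin":0},{"offset":[0.3,0,0.2],"spin":0}]'
python3 -m crank '[{"offset":[0.3,0,0.2],"spin":0},{"offset":[0.3,0,0.2],"spin":0},{"offset":[0.3,0,0.2],"spin":0},{"offset":[0.3,0,0.2],"spin":0},{"offset":[0.3,0,0.2],"spin":0},{"offset":[0.3,0,0.2],"spin":0},{"offset":[0.3,0,0.2],"spin":0},{"offset":[0.3,0,0.2],"spin":0}]'
python3 -c "
from h import *
st()
p=manip.camera('scene');print([(np.round(c),a) for c,a in red(p)])
cv2.imwrite('pics/s5.png',cv2.resize(p['pixels'][0:220,200:480,::-1],None,fx=2.5,fy=2.5))"
```

```text
clock: 32.47
eef_pos: [820.3, -20.6, 530.2]
eef_rot: [-2.719, -0.397, -1.005]
wrist_force: [0.3, 0.4, -3.8]
finger_gap: 11.6
clock: 33.13
eef_pos: [836.6, -20.7, 522.2]
eef_rot: [-2.693, -0.414, -1.014]
wrist_force: [-1.1, 0.4, -3.4]
finger_gap: 11.6
clock: 33.8
eef_pos: [850.6, -20.8, 516.9]
eef_rot: [-2.666, -0.431, -1.023]
wrist_force: [-0.6, 1.0, -4.1]
finger_gap: 11.4
clock: 34.47
eef_pos: [862.7, -20.9, 513.8]
eef_rot: [-2.64, -0.447, -1.032]
wrist_force: [-1.1, 0.3, -3.5]
finger_gap: 11.5
clock: 35.13
eef_pos: [873.5, -20.9, 512.4]
eef_rot: [-2.612, -0.463, -1.042]
wrist_force: [0.7, 0.7, -2.8]
finger_gap: 11.6
j [-0.052  0.783  0.236 -0.046  1.436  2.424] gravity in tote x,y: [-0.447 -0.452] tilt 39.4 F [ 0.7  0.7 -2.8]
[]
```

View pics/s5.png

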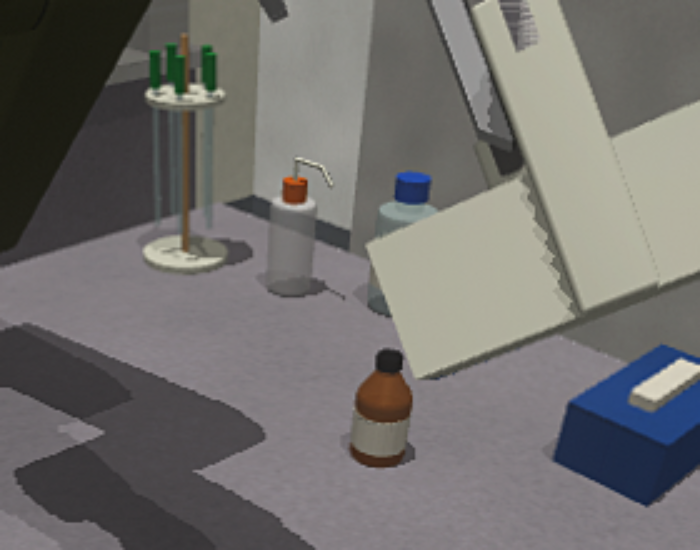

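```bash
python3 -m crank '[{"offset":[-0.01,-0.01,-0.002],"spin":-1},{"offset":[-0.025,-0.03,-0.006],"spin":-2},{"offset":[-0.045,-0.055,-0.012],"spin":-4},{"offset":[-0.065,-0.08,-0.018],"spin":-6},{"offset":[-0.085,-0.105,-0.024],"spin":-8},{"offset":[-0.105,-0.13,-0.03],"spin":-10},{"offset":[-0.12,-0.15,-0.035],"spin":-12},{"offset":[-0.13,-0.16,-0.038],"spin":-13}]'
python3 -m crank '[{"offset":[-0.015,-0.02,-0.005],"spin":-2},{"offset":[-0.035,-0.045,-0.01],"spin":-4},{"offset":[-0.06,-0.075,-0.018],"spin":-7},{"offset":[-0.085,-0.105,-0.025],"spin":-10},{"offset":[-0.11,-0.135,-0.032],"spin":-13},{"offset":[-0.135,-0.165,-0.04],"spin":-16},{"offset":[-0.155,-0.195,-0.046],"spin":-19},{"offset":[-0.17,-0.22,-0.05],"spin":-21}]'
python3 -c "
from h import *
st()
p=manip.camera('top');print([(np.round(c),a) for c,a in red(p)])
cv2.imwrite('pics/s6.png',p['pixels'][:,:,::-1])"
```

```text
clock: 35.85
eef_pos: [741.7, -183.1, 474.4]
eef_rot: [-2.612, -0.463, -1.273]
wrist_force: [1.2, 0.0, -3.2]
finger_gap: 11.5
clock: 36.52
eef_pos: [569.8, -404.7, 424.4]
eef_rot: [-2.612, -0.463, -1.643]
wrist_force: [-0.1, -0.7, -3.5]
finger_gap: 11.4
j [-0.652  0.184  1.307 -0.056  0.964  2.449] gravity in tote x,y: [-0.447 -0.452] tilt 39.5 F [-0.1 -0.7 -3.5]
[(array([511., 173.]), np.int32(97)), (array([519., 196.]), np.int32(255))]
```

View pics/s6.png

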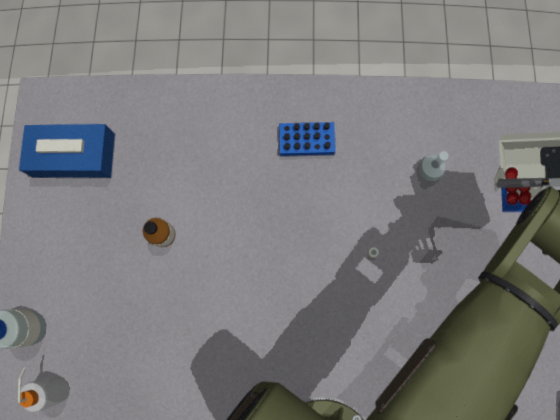

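Run:
```python
from h import *
p=manip.camera('top');s=manip.read_state();R=Ro.from_euler('xyz',s['eef_rot']).as_matrix();t=s['eef_pos']
A=np.column_stack([R[:,0],-R[:,1],-R[:,2]]); g=t-19*R[:,2]
W=lambda q:g+A@(np.array(q,float)-[25,0,95])
im=p['pixels'][:,:,::-1].copy(); c=im[110:240,470:560]; c=cv2.resize(c,None,fx=6,fy=6,interpolation=cv2.INTER_CUBIC)[:600]
dr=lambda L,col:cv2.polylines(c,[np.round((proj(p,[W(q) for q in L])-[470,110])*6+3).astype(np.int32)],True,col,1)
dr([[-86,-66,4],[86,-66,4],[86,66,4],[-86,66,4]],(0,255,0)); dr([[-90,-70,50],[90,-70,50],[90,70,50],[-90,70,50]],(255,255,0))
dr([[-86,-66,15],[-87,-67,15]],(0,255,255));cv2.circle(c,tuple(np.round((proj(p,W([-86,-66,15]))[0]-[470,110])*6+3).astype(int)),6,(0,255,255),2)
cv2.imwrite('pics/s7.png',c); print(np.round(W([-86,-66,15])),np.round(W([-90,-70,0])))
```

```text
[ 548. -343.  297.] [ 551. -347.  282.]
```

View pics/s7.png

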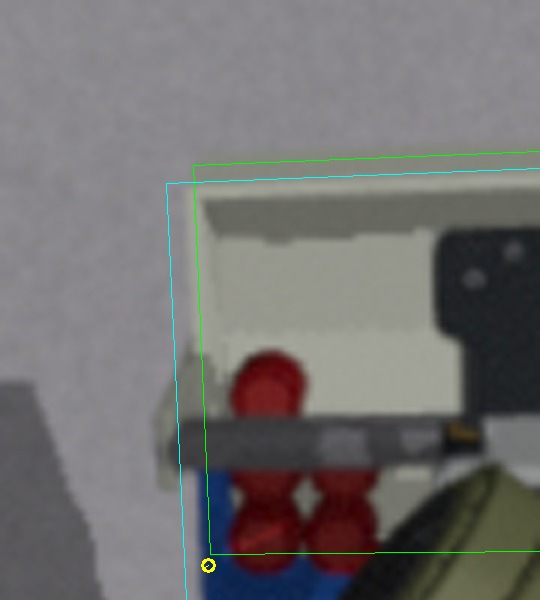

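```bash
python3 -m crank '[{"offset":[0,0,0],"spin":0},{"offset":[0,0,0],"spin":0},{"offset":[0,0,0],"spin":0},{"offset":[0,0,0],"spin":0},{"offset":[0,0,0],"spin":0},{"offset":[0,0,0],"spin":0},{"offset":[0,0,0],"spin":0},{"offset":[0,0,0],"spin":0}]'
python3 -c "
from h import *
st()
p=manip.camera('top');print([(np.round(c,1),a) for c,a in red(p)])
print(np.abs(manip.read_state()['qd']).max())
for k in names[5:]:
    for d in manip.search_frame(p,k)[:1]: print(k,np.round(d['location']),round(d['conf'],2))
manip.sign_off()"
```

```text
clock: 37.28
eef_pos: [569.5, -405.9, 423.7]
eef_rot: [-2.614, -0.463, -1.643]
wrist_force: [0.6, -0.9, -3.8]
finger_gap: 11.2
j [-0.654  0.186  1.306 -0.056  0.965  2.449] gravity in tote x,y: [-0.447 -0.451] tilt 39.4 F [ 0.6 -0.9 -3.8]
[(array([511.7, 173.2]), np.int32(100)), (array([512. , 189.5]), np.int32(39)), (array([525.1, 195.7]), np.int32(133)), (array([512.6, 198.6]), np.int32(81))]
0.0020326732419129
white_cap [508. 388.  93.] 0.23
amber_bottle [510. 390.  91.] 0.8
flask [ 681. -260.   50.] 0.69
vial_rack [762.  46.  29.] 0.61
the job is handed in; nothing more can be done
```

Both stray caps are in the tote, and I handed the job in at about 37 s with the tote held up by its bar and tilted about 39° towards the blue corner. The moves only allow shifts and turns about the vertical, so I built the tilt up about 1.5° per call by reaching past the arm's limit.

**Caps:** the last picture I viewed shows all five together in the blue corner: a 2×2 block, plus one touching behind it along the -x wall. By the cap sizes, that fifth one sits about 60 mm from the corner edge, just past the 50 mm of blue cladding.

**Steadiness:** the caps had moved no more than about a pixel by the final image. The arm was still, and its tilt, load (about 3.5 N) and grip were unchanged.

**Other items:** the bottle, flask and rack were detected within about 4 mm of where they started. The detector's last white cap reading was wrong (low confidence, placed on the bottle), but in the last overall view it stood at its original spot.

**Failed or off:**
- The first grasp of a stray lifted before the fingers had closed, and I repeated it.
- The model outline of the tote drawn over the image was a few mm off.

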